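# Heft the sealed tins of casting grain and sort them

### The job

Feel the weight of each of the three sealed grain tins and sort them: tins of 350 g or more go in the rectangular tray, lighter ones in the round pan (40 g either way is near enough). Stand each tin gently, upright and flat on the floor of its tray or pan, not stacked; lift them only just clear of things, never more than 12 cm off the bench, and leave everything else on the bench where it is.

Things in the scene. Friction and masses are not known exactly. Their poses are not given: they have to be found in the camera images.
- tin_a: one of three outwardly identical sealed bare brass-coloured metal tins of bronze grain: upright cylinder 56 mm in diameter, 45 mm tall, lid on top, contents tight and not shifting; mass 110 to 620 g, different in every start and unrelated to the name or place (weigh it in the grip). Origin: centre of its underside, z up along its axis. Starts upright on the bench
- tin_b: one of three outwardly identical sealed bare brass-coloured metal tins of bronze grain: upright cylinder 56 mm in diameter, 45 mm tall, lid on top, contents tight and not shifting; mass 110 to 620 g, different in every start and unrelated to the name or place (weigh it in the grip). Origin: centre of its underside, z up along its axis. Starts upright on the bench
- tin_c: one of three outwardly identical sealed bare brass-coloured metal tins of bronze grain: upright cylinder 56 mm in diameter, 45 mm tall, lid on top, contents tight and not shifting; mass 110 to 620 g, different in every start and unrelated to the name or place (weigh it in the grip). Origin: centre of its underside, z up along its axis. Starts upright on the bench
- tray: fixed rectangular dark steel tray, outside 250 mm along its x by 140 mm along its y, rim 14 mm above the bench, walls 4 mm, flat floor 4 mm above the bench. Origin: centre of its underside. Room for three tins in a row along its x at 75 mm spacing
- tray_floor (a point): centre of the tray's inner floor, axes as the tray
- pan: fixed round shallow dark steel pan, outside diameter 210 mm, rim 14 mm above the bench, walls 4 mm, flat floor 4 mm above the bench. Origin: centre of its underside. Room for three tins in a triangle, 55 mm from its centre. Tray and pan lie either side of the tins, which one left varies
- pan_floor (a point): centre of the pan's inner floor
- bench_block: bystander, to be left alone: small steel block 30 x 30 x 20 mm among the tins. Origin: centre of its underside
- loose_lid: bystander, to be left alone: spare brass-coloured tin lid, flat disc 58 mm in diameter, 10 mm high. Origin: centre of its underside
- tweezers: bystander, to be left alone: steel tweezers lying along their x, 130 mm long, up to 16 mm wide, 8 mm high. Origin: centre of its underside
- fire_brick: bystander, to be left alone: pale brick 114 (its x) x 64 x 50 mm high, beyond the tins. Origin: centre of its underside
- flux_jar: bystander, to be left alone: jar with black cap, 60 mm in diameter, 75 mm tall. Origin: centre of its underside
- c_clamp: bystander, to be left alone: dark steel C-clamp lying flat, 24 mm high; frame bar 130 mm along its y, two jaws 85 mm long towards its +x, a screw that ends 130 mm from the origin to -y. Origin: centre of its underside (of the frame bar)
- open_tin: bystander, to be left alone: empty open metal tin, 72 mm in diameter, 35 mm tall. Origin: centre of its underside
- file: bystander, to be left alone: hand file lying along its x, 230 mm long, 22 mm wide, 18 mm high, wooden handle to -x. Origin: centre of its underside
Things that resemble listed ones, but are neither listed nor needed, are in the scene too. Leave any red look-alike of the tin_b alone.

How it is judged (in metres and radians):
At the end, for the whole second after the job is handed in: Every tin stands upright (within 0.1 rad), at rest, with its underside within 3 mm of the floor height of the rectangular tray or the round pan and resting on it; every tin in the rectangular tray weighs more than 310 g and every tin in the pan less than 390 g (judged by its force on that floor) (((z of tin_a in the frame of tray_floor between -0.003 and 0.003 m and contact force between tin_a and tray above 3.0411 N) or (z of tin_a in the frame of pan_floor between -0.003 and 0.003 m and contact force between tin_a and pan between 0.5 and 3.8259 N)) and angle between each of tin_a, tin_b, tin_c's own z axis and vertical below 0.1 rad and linear speed of each of tin_a, tin_b, tin_c below 0.02 m/s and ((z of tin_b in the frame of tray_floor between -0.003 and 0.003 m and contact force between tin_b and tray above 3.0411 N) or (z of tin_b in the frame of pan_floor between -0.003 and 0.003 m and contact force between tin_b and pan between 0.5 and 3.8259 N)) and ((z of tin_c in the frame of tray_floor between -0.003 and 0.003 m and contact force between tin_c and tray above 3.0411 N) or (z of tin_c in the frame of pan_floor between -0.003 and 0.003 m and contact force between tin_c and pan between 0.5 and 3.8259 N))); the robot touches nothing.
It fails at once if a tin's underside raised more than 150 mm above the bench (height (world z) of any of tin_a, tin_b, tin_c above 0.15 m).
It fails at once if a tin dropped or banged down (moving faster than 0.35 m/s with its underside less than 40 mm above the bench) ((height (world z) of tin_a below 0.04 m and linear speed of tin_a above 0.35 m/s) or (height (world z) of tin_b below 0.04 m and linear speed of tin_b above 0.35 m/s) or (height (world z) of tin_c below 0.04 m and linear speed of tin_c above 0.35 m/s)).
It fails at once if a bystander moved more than 25 mm (distance of any of bench_block, loose_lid, tweezers, fire_brick, flux_jar, c_clamp, open_tin, file from where it was at the start of the episode above 0.025 m).
It also fails if it takes over 72 s, if anything falls off the work surface, if the arm or the gripper's body presses on something with over 40 N, if the wrist force passes 120 N, or if a joint passes its speed limit or range.

### The arm

A 7-joint arm with a two-finger parallel gripper is mounted at the origin on the work surface. World frame = base frame: x ahead of the robot, y to its left, z up, the work surface at z = 0. Lengths are in mm, angles in rad, forces in N, time in s.
With the tool pointing down it reaches from about 350 to 900 mm from the base axis. Payload 8.1 kg.
Tool frame: the origin (TCP) lies at the very end of the fingers, on their centre line; the grasp point (between the pads) lies 19 mm behind it; z points along the fingers, y is the line along which they close (so a half turn about z gives the same grasp; the last joint's range is limited). The gripper opens to 85 mm and grips with 20 to 120 N. Pads are 22 mm wide; open, the fingers measure 114 mm over their backs; the gripper's body (76 mm by 85 mm) begins 54 mm behind the grasp point. The pads swing forward as they close: fully open they stand 13 mm farther back than shut.
Start: joints at [-1.365, 0.434, 0.025, 1.573, -0.012, 1.134, -0.075], TCP at [189.974, 595.442, 231.323] pointing down, gripper open.
Joint ranges: [-2.62, 2.62], [-0.44, 2.09], [-1.27, 1.32], [0.08, 2.57], [-1.32, 4.46], [0.12, 2], [-2.74, 2.74]. Speed limits (rad/s): [2.22, 2.22, 3.01, 3.01, 3.14, 3.14, 3.14].

### API

Orientations are given as [roll, pitch, yaw] about the fixed x, y, z axes, in that order (R = Rz(yaw) Ry(pitch) Rx(roll)).
In Python, from bench import arm, eyes, job gives the robot as it stands.
- The arm moves only by the shell command python3 -m jog 'ROWS' [OPENING] [FORCE]. ROWS is JSON, a list of rows, each a list of 2 entries, a list of its own where there are three numbers: the shift along the tool's x, y, z as a fraction of full scale, then the turn, a rotation vector about the tool's x, y, z as a fraction of full scale. In form: [[[tx, ty, tz], [rx, ry, rz]], ...]. A call has 1 to 20 rows; each row is the pose to reach, as a shift and turn from the pose commanded when the call began, along the tool's axes at that moment, turning the shorter way round; what a row does not reach only later rows make up. Full scale, the value 1, is 0.1 m for a shift and 180 degrees for a turn. A row lasts 1/12 s, in which the tool goes at most 41.7 mm and 7.16 degrees, less where a joint would pass 70% of its speed; a pose out of reach is approached as far as the arm can. A call with a number of a shift or a turn outside -1 to 1 is refused whole. A call with a gripper value outside its range is refused whole. OPENING is the opening, from -1 (shut) to 1 (fully open), set as the call begins (- or left out, the last holds). The fingers move at their own pace and stop on an object; FORCE is the grip in N (left out, the last holds). Time passes only in rows, so rows that repeat a pose let the fingers close. It gives the time, the measured TCP pose, the force, the opening and the grip force at its end, in the units of the state.
- arm.get_state(): the state, without advancing time (a new reading comes with each control period).
- eyes.grab_frame(name): name is "scene" or "side" or "wrist"; returns a dict with "frame" (384x512x3 uint8, red, green, blue), "K" (3x3 intrinsics, pixels), "R" (3x3) and "t" (3): a world point X has camera coordinates R X + t; the wrist camera has in their place "mount" (4x4, takes a point from camera to tool coordinates, whose origin is the TCP and whose axes are the flange's). Camera axes: x right, y down, z forward; pixel columns grow to the right and rows downward; lengths in mm; the calibration is good to about 2 mm. A picture is of the moment at which its call begins: read the wrist's pose just before it. There is no depth.
- job.job_done(): hands the job in; it is judged then, once.
The state is a dict: "t": time; "joints": joint angles; "joint_vel": joint speeds; "joint_efforts": joint torques, N m; "tcp_pos": TCP position; "ee_rot": TCP orientation; "wrist_force": force on the tool from outside, world axes, zero at the start; "moment": the same for the moment, N m; "finger_gap": opening from 0.0 (shut) to 1.0 (fully open); "finger_force": force on a finger pad.
Only numpy, scipy, OpenCV 4.12 (cv2) and the standard library are available. Lean on these libraries where they do the work, as an engineer would, in place of code of your own. Each camera call takes 0.05 s, during which the arm holds its last target. There are 200 camera calls.

## Working session

There is one attempt and no reset: what is moved stays moved. The work goes in short steps, Python scripts to look and compute and a shell command to move; the robot and the scene stay as the last step left them, time stands still between calls to the robot, and variables do not carry over. Pictures are saved under pics/ and viewed, at most 10 in all, crops included, and the job is handed in when it is done.

```bash
mkdir -p pics; ls
python3 - <<'E'
from bench import arm, eyes
import cv2,json
print(arm.get_state())
for n in ["scene","side"]:
    f=eyes.grab_frame(n); cv2.imwrite(f"pics/{n}0.png",cv2.resize(f["frame"][:,:,::-1],(800,600),interpolation=cv2.INTER_CUBIC))
    cv2.imwrite(f"pics/{n}0raw.png",f["frame"][:,:,::-1])
    json.dump({k:f[k].tolist() for k in("K","R","t")},open(n+".json","w")); print(f["K"],f["R"],f["t"])
E
```

```text
pics
{'t': 0.0, 'joints': array([-1.3646055 ,  0.43521917,  0.02499392,  1.57408755, -0.01161442,
        1.13397708, -0.07510681]), 'joint_vel': array([-0.00164166, -0.00171851,  0.0030387 ,  0.00018912, -0.00099703,
       -0.0019974 , -0.00048648]), 'joint_efforts': array([ 1.00991543e-03, -6.70467424e+01,  1.02571160e+00, -3.16208303e+01,
        1.57139992e-02,  1.26904302e-02, -1.28351925e-05]), 'tcp_pos': array([189.85240577, 594.95038621, 230.53225764]), 'ee_rot': array([-3.14005285e+00,  1.36493493e-04,  2.83270030e+00]), 'wrist_force': array([0.8220519 , 0.39298523, 0.15345934]), 'moment': array([ 0.00404711,  0.01330708, -0.01522055]), 'finger_force': 0.0, 'finger_gap': 0.9961674405570403}
[[374.02394948   0.         254.03131858]
 [  0.         374.02394948 196.34146728]
 [  0.           0.           1.        ]] [[ 0.76218558  0.64731048 -0.00789229]
 [ 0.55675543 -0.66168312 -0.50219402]
 [-0.33029765  0.37837097 -0.86471896]] [-440.24165527 -405.84509006 1353.15326004]
[[375.07267779   0.         253.26995783]
 [  0.         375.07267779 193.58561497]
 [  0.           0.           1.        ]] [[ 0.7431374  -0.66910291  0.00693515]
 [-0.38118543 -0.43183528 -0.81744478]
 [ 0.54994952  0.60483021 -0.57596523]] [-514.24823708  244.52688295  764.64912111]
```

View pics/scene0.png

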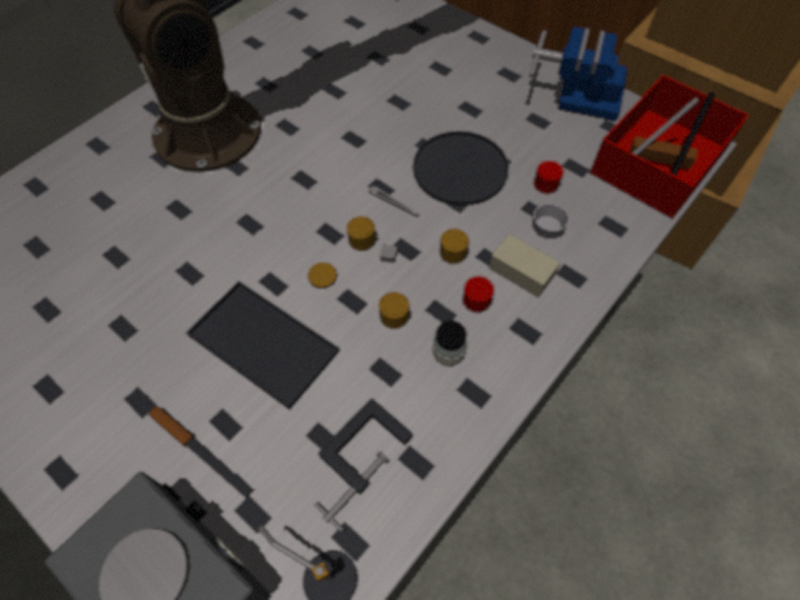

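View pics/side0.png

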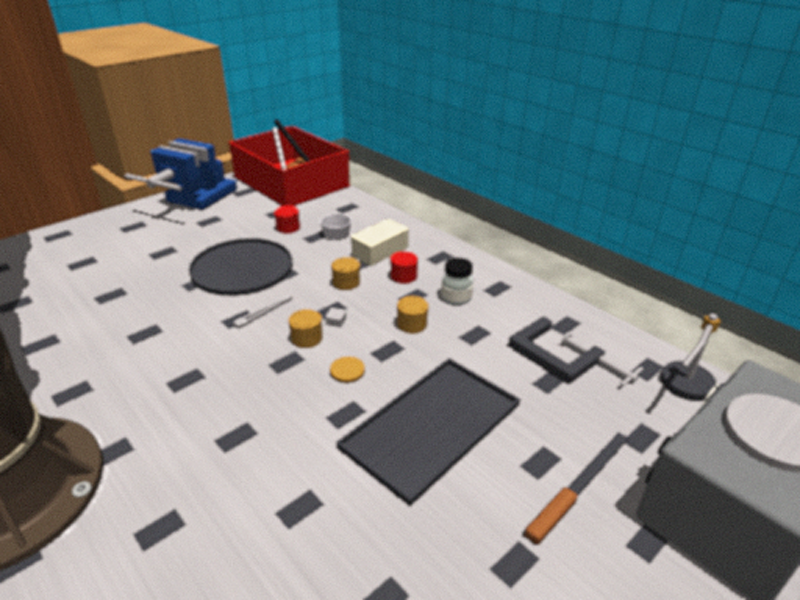

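The scene picture shows brass tins at (361,232), (454,245) and (394,309). Possible confusions are the red tins at (548,176) and (478,293), the flat loose lid at (322,274) and the open grey tin at (550,221). The round pan is at (461,167) and the tray at (264,343).

```bash
cat > h.py <<'E'
import numpy as np, json
def ray(cam,uv):
    c=json.load(open(cam+".json")); K,R,t=(np.array(c[k]) for k in("K","R","t"))
    d=R.T@np.linalg.inv(K)@np.array([*(np.array(uv)*.64),1]); return -R.T@t,d
def pt(cam,uv,z):
    o,d=ray(cam,uv); return (o+d*(z-o[2])/d[2]).round(0)[:2]
E
python3 - <<'E'
from h import *
S={'t1':((361,226),(306,320),45),'t2':((455,238),(346,266),45),'t3':((395,302),(412,307),45),'lid':((322,273),(348,368),10),'block':((389,249),(337,311),20),
'pan':((461,167),(241,265),14),'trL':((189,333),(341,442),14),'trT':((239,284),(450,361),14),'trR':((338,350),(518,402),14),'trB':((290,406),(410,501),14),
'twA':((371,189),(238,322),5),'twB':((418,215),(291,299),5),'brick':((525,260),(380,236),50),'red1':((479,286),(404,259),45),'red2':((548,170),(287,212),45),'jar':((452,333),(459,267),75),'open':((550,214),(336,220),35)}
for k,(a,b,z) in S.items(): print(k,pt('scene',a,z),pt('side',b,z))
E
python3 -c "
import cv2;i=cv2.imread('pics/scene0raw.png')[115:235,190:350];cv2.imwrite('pics/crop.png',cv2.resize(i,(800,600),interpolation=3))"
```

```text
t1 [484.   1.] [478. -10.]
t2 [644.  97.] [637.  83.]
t3 [649. -89.] [ 639. -101.]
lid [ 483. -115.] [ 479. -121.]
block [551.   8.] [553.   5.]
pan [525. 278.] [508. 269.]
trL [ 390. -369.] [ 373. -240.]
trT [ 380. -238.] [ 612. -222.]
trR [ 623. -217.] [ 620. -355.]
trB [ 633. -348.] [ 379. -374.]
twA [411. 111.] [411. 113.]
twB [533. 120.] [523. 110.]
brick [779. 138.] [759. 124.]
red1 [745.  38.] [739.  28.]
red2 [686. 363.] [680. 355.]
jar [775. -86.] [762. -96.]
open [750. 274.] [751. 267.]
```

View pics/crop.png

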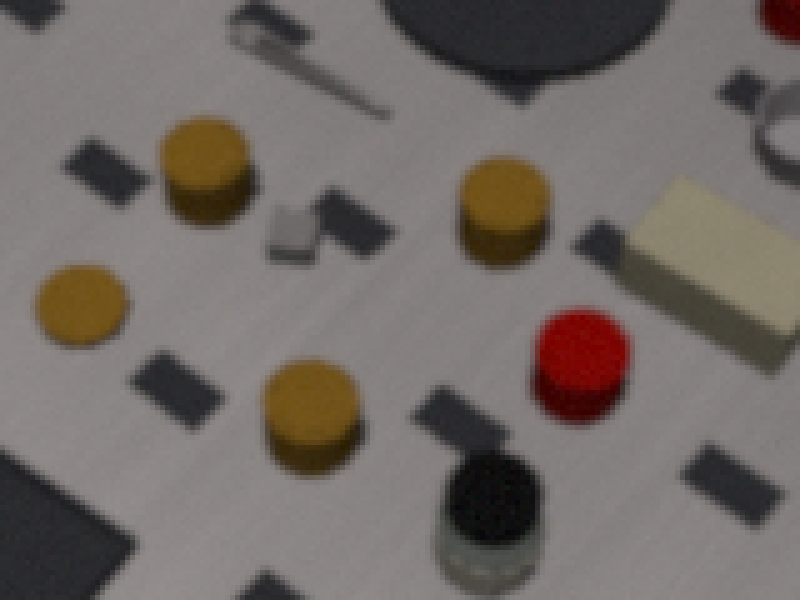

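Close crop: three yellow-brass bodies have visible height; the lid at left is flat and the red tin is distinct. The triangulated positions are consistent, at about t1 (481,-4), t2 (640,90), t3 (644,-95). The arm moves next.

```bash
python3 -m jog '[[[0,0,0],[0,0,-0.035]],[[0,0,0],[0,0,-0.07]],[[0,0,0],[0,0,-0.0986]],[[0,0,0],[0,0,-0.0986]]]' 1 60
python3 -m jog '[[[-0.17,-0.33,0],[0,0,0]],[[-0.33,-0.67,0],[0,0,0]],[[-0.5,-1,0],[0,0,0]]]'
python3 -m jog '[[[-0.17,-0.33,0],[0,0,0]],[[-0.33,-0.67,0],[0,0,0]],[[-0.5,-1,0],[0,0,0]]]'
python3 -m jog '[[[-0.17,-0.33,0],[0,0,0]],[[-0.33,-0.67,0],[0,0,0]],[[-0.5,-1,0],[0,0,0]]]'
python3 -m jog '[[[-0.17,-0.33,0],[0,0,0]],[[-0.33,-0.67,0],[0,0,0]],[[-0.5,-1,0],[0,0,0]]]'
python3 -m jog '[[[-0.17,-0.33,0],[0,0,0]],[[-0.33,-0.67,0],[0,0,0]],[[-0.5,-1,0],[0,0,0]]]'
python3 -m jog '[[[-0.1,-0.33,0],[0,0,0]],[[-0.2,-0.67,0],[0,0,0]],[[-0.3,-0.9,0],[0,0,0]],[[-0.3,-0.9,0],[0,0,0]],[[-0.3,-0.9,0],[0,0,0]],[[-0.3,-0.9,0],[0,0,0]]]'
python3 - <<'E'
from bench import arm, eyes
import cv2,json
s=arm.get_state(); f=eyes.grab_frame("wrist")
print(s['tcp_pos'],s['ee_rot'],s['joints'],s['wrist_force'],f["mount"],f["K"])
cv2.imwrite("pics/w1.png",cv2.resize(f["frame"][:,:,::-1],(800,600),interpolation=cv2.INTER_CUBIC))
json.dump(dict(K=f["K"].tolist(),mount=f["mount"].tolist(),p=s['tcp_pos'].tolist(),r=s['ee_rot'].tolist()),open("w1.json","w"))
E
```

```text
t: 0.43
tcp_pos: [190.0, 595.1, 230.9]
ee_rot: [-3.141, -0.0, -3.137]
wrist_force: [-0.2, -0.1, 0.4]
finger_gap: 1.002
finger_force: 0.0
t: 0.68
tcp_pos: [240.0, 494.1, 230.7]
ee_rot: [-3.141, -0.0, 3.14]
wrist_force: [1.3, 0.5, -0.2]
finger_gap: 0.999
finger_force: 0.0
t: 0.93
tcp_pos: [290.5, 393.6, 231.2]
ee_rot: [-3.141, -0.0, 3.139]
wrist_force: [1.8, -0.7, -0.8]
finger_gap: 1.0
finger_force: 0.0
t: 1.18
tcp_pos: [340.5, 293.7, 231.3]
ee_rot: [3.141, -0.0, 3.139]
wrist_force: [0.2, 0.5, 0.8]
finger_gap: 1.001
finger_force: 0.0
t: 1.43
tcp_pos: [390.5, 193.7, 231.4]
ee_rot: [3.141, -0.0, 3.139]
wrist_force: [0.8, 0.0, -0.7]
finger_gap: 0.999
finger_force: 0.0
t: 1.68
tcp_pos: [440.6, 93.8, 231.4]
ee_rot: [3.141, 0.0, 3.139]
wrist_force: [0.9, 1.8, -0.0]
finger_gap: 1.006
finger_force: 0.0
t: 2.18
tcp_pos: [470.2, 6.4, 231.1]
ee_rot: [3.141, -0.001, 3.141]
wrist_force: [-0.2, 0.1, -0.6]
finger_gap: 0.997
finger_force: 0.0
[470.15584754   6.35581795 231.10834446] [ 3.14112934e+00 -6.05553068e-04  3.14079557e+00] [-0.41212059  0.17903907  0.33510285  1.95608462 -0.06947659  1.01787945
  1.52457139] [-0.22126968  0.13267328 -0.55287979] [[ 1.08122762e-03 -9.51627877e-01 -3.07251061e-01  7.84004184e+01]
 [ 9.99999412e-01  1.05373825e-03  2.55362141e-04 -2.03950977e+00]
 [ 8.07524648e-05 -3.07251157e-01  9.51628457e-01 -1.42008348e+02]
 [ 0.00000000e+00  0.00000000e+00  0.00000000e+00  1.00000000e+00]] [[307.81740969   0.         254.58828474]
 [  0.         307.81740969 193.38841444]
 [  0.           0.           1.        ]]
```

View pics/w1.png

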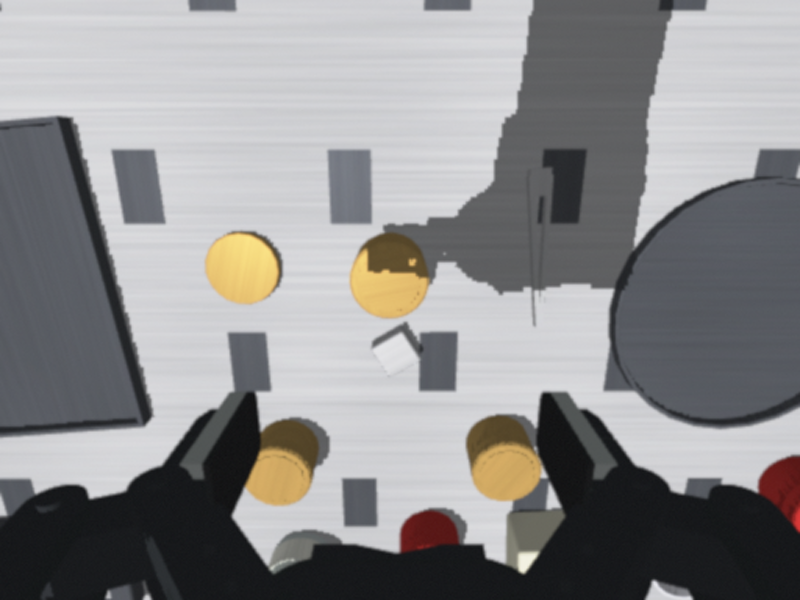

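The wrist view shows the tin tops at about (389,281), (506,473) and (281,478), with the block at (396,350) and the lid at (243,268). The pan rim spans rows 178-425, and the near tray edge runs from (70,118) to (150,425).

```bash
cat >> h.py <<'E'
from scipy.spatial.transform import Rotation as Ro
def wpt(f,uv,z):
    c=json.load(open(f)); M=np.array(c["mount"]); R=Ro.from_euler('xyz',c["r"]).as_matrix()
    d=R@M[:3,:3]@np.linalg.inv(c["K"])@np.array([*(np.array(uv)*.64),1]); o=R@M[:3,3]+c["p"]
    return (o+d*(z-o[2])/d[2]).round(0)[:2]
E
python3 - <<'E'
from h import *
for k,u,z in [('t1',(389,281),45),('t1bot',(390,318),45),('t1L',(351,281),45),('t1R',(428,281),45),('t2',(506,473),45),('t3',(281,478),45),('block',(397,350),20),('lid',(243,268),10),('panL',(611,315),14),('panT',(765,178),14),('panB',(725,425),14),('tr1',(68,118),14),('tr2',(150,420),14),('twA',(540,168),5),('twB',(534,325),5)]: print(k,wpt('w1.json',u,z))
for k,u in [('t1',(361.3,228)),('t2',(454.7,241.3)),('t3',(394.4,305.3))]: print(k,pt('scene',u,45))
E
```

```text
t1 [482.  -2.]
t1bot [510.  -1.]
t1L [482. -29.]
t1R [482.  26.]
t2 [643.  92.]
t3 [648. -90.]
block [546.   4.]
lid [ 481. -116.]
panL [518. 173.]
panT [413. 271.]
panB [618. 284.]
tr1 [ 372. -226.]
tr2 [ 613. -207.]
twA [406. 109.]
twB [530. 116.]
t1 [488.  -2.]
t2 [649.  90.]
t3 [652. -95.]
```

```bash
cat > weigh.py <<'E'
from bench import arm, eyes
import numpy as np
F=[]
for i in range(12):
    eyes.grab_frame("side"); s=arm.get_state(); F.append(s['wrist_force'])
F=np.array(F); print(F.mean(0).round(2),(F.std(0)/12**.5).round(2),s['tcp_pos'].round(1),s['finger_gap'].round(3),s['finger_force'],s['t'])
E
python3 weigh.py
python3 -m jog '[[[-0.06,-0.04,0.33],[0,0,0]],[[-0.12,-0.084,0.67],[0,0,0]],[[-0.12,-0.084,1],[0,0,0]]]'
python3 -m jog '[[[0,0,0.33],[0,0,0]],[[0,0,0.6],[0,0,0]],[[0,0,0.8],[0,0,0]],[[0,0,0.9],[0,0,0]],[[0,0,0.9],[0,0,0]]]'
python3 -m jog '[[[0,0,0.15],[0,0,0]],[[0,0,0.3],[0,0,0]],[[0,0,0.35],[0,0,0]],[[0,0,0.37],[0,0,0]],[[0,0,0.37],[0,0,0]]]'
python3 -m jog '[[[0,0,0],[0,0,0]],[[0,0,0],[0,0,0]],[[0,0,0],[0,0,0]],[[0,0,0],[0,0,0]],[[0,0,0],[0,0,0]],[[0,0,0],[0,0,0]],[[0,0,0],[0,0,0]],[[0,0,0],[0,0,0]]]' -1 60
```

```text
t: 3.08
tcp_pos: [484.1, -3.4, 130.7]
ee_rot: [-3.141, 0.003, -3.141]
wrist_force: [-0.2, 0.1, -1.1]
finger_gap: 1.003
finger_force: 0.0
t: 3.5
tcp_pos: [481.3, -2.9, 39.6]
ee_rot: [-3.141, -0.003, -3.141]
wrist_force: [-0.8, -0.2, 0.3]
finger_gap: 1.001
finger_force: 0.0
t: 3.92
tcp_pos: [483.0, -2.7, 5.0]
ee_rot: [3.141, 0.001, -3.141]
wrist_force: [-0.3, 0.6, 1.0]
finger_gap: 1.0
finger_force: 0.0
t: 4.58
tcp_pos: [483.2, -2.3, 5.4]
ee_rot: [3.141, 0.002, -3.14]
wrist_force: [-1.6, 1.6, 11.0]
finger_gap: 0.631
finger_force: 61.2Traceback (most recent call last):
  File "weigh.py", line 6, in <module>
    F=np.array(F); print(F.mean(0).round(2),(F.std(0)/12**.5).round(2),s['tcp_pos'].round(1),s['finger_gap'].round(3),s['finger_force'],s['t'])
                                                                                             ^^^^^^^^^^^^^^^^^^^^^
AttributeError: 'float' object has no attribute 'round'
```

```bash
sed -i "s/s\['finger_gap'\].round(3)/round(s['finger_gap'],3)/" weigh.py
python3 -m jog '[[[0,0,-0.05],[0,0,0]],[[0,0,-0.15],[0,0,0]],[[0,0,-0.3],[0,0,0]],[[0,0,-0.45],[0,0,0]],[[0,0,-0.5],[0,0,0]],[[0,0,-0.5],[0,0,0]],[[0,0,-0.5],[0,0,0]],[[0,0,-0.5],[0,0,0]]]'
python3 weigh.py
```

```text
t: 5.25
tcp_pos: [481.9, -2.7, 53.8]
ee_rot: [-3.142, -0.001, -3.141]
wrist_force: [0.3, -0.2, -5.3]
finger_gap: 0.631
finger_force: 64.3
[ 0.23  0.06 -5.2 ] [0.15 0.17 0.13] [482.5  -2.7  54.3] 0.633 64.26504850387573 5.85
```

```bash
python3 -m jog '[[[0.05,-0.25,0],[0,0,0]],[[0.1,-0.5,0],[0,0,0]],[[0.15,-0.75,0],[0,0,0]],[[0.2,-1,0],[0,0,0]]]'
python3 -m jog '[[[0.05,-0.25,0],[0,0,0]],[[0.1,-0.5,0],[0,0,0]],[[0.15,-0.75,0],[0,0,0]],[[0.2,-1,0],[0,0,0]]]'
python3 -m jog '[[[0.05,-0.25,0],[0,0,0]],[[0.1,-0.5,0],[0,0,0]],[[0.15,-0.75,0],[0,0,0]],[[0.18,-0.92,0],[0,0,0]],[[0.18,-0.92,0],[0,0,0]],[[0.18,-0.92,0],[0,0,0]],[[0.18,-0.92,0],[0,0,0]]]'
python3 - <<'E'
from bench import arm, eyes
import cv2,json
s=arm.get_state(); f=eyes.grab_frame("wrist"); g=eyes.grab_frame("scene")
json.dump(dict(K=f["K"].tolist(),mount=f["mount"].tolist(),p=s['tcp_pos'].tolist(),r=s['ee_rot'].tolist()),open("w2.json","w"))
cv2.imwrite("pics/w2.png",cv2.resize(f["frame"][:,:,::-1],(800,600),interpolation=cv2.INTER_CUBIC))
E
```

```text
t: 6.18
tcp_pos: [462.4, -103.6, 54.4]
ee_rot: [-3.142, 0.0, -3.14]
wrist_force: [0.3, -0.1, -5.7]
finger_gap: 0.635
finger_force: 64.8
t: 6.52
tcp_pos: [442.4, -203.9, 54.4]
ee_rot: [3.142, 0.0, -3.141]
wrist_force: [0.0, -0.6, -6.0]
finger_gap: 0.634
finger_force: 64.8
t: 7.1
tcp_pos: [424.7, -294.1, 54.1]
ee_rot: [3.141, -0.0, -3.141]
wrist_force: [0.2, 0.8, -5.6]
finger_gap: 0.63
finger_force: 64.9
```

View pics/w2.png

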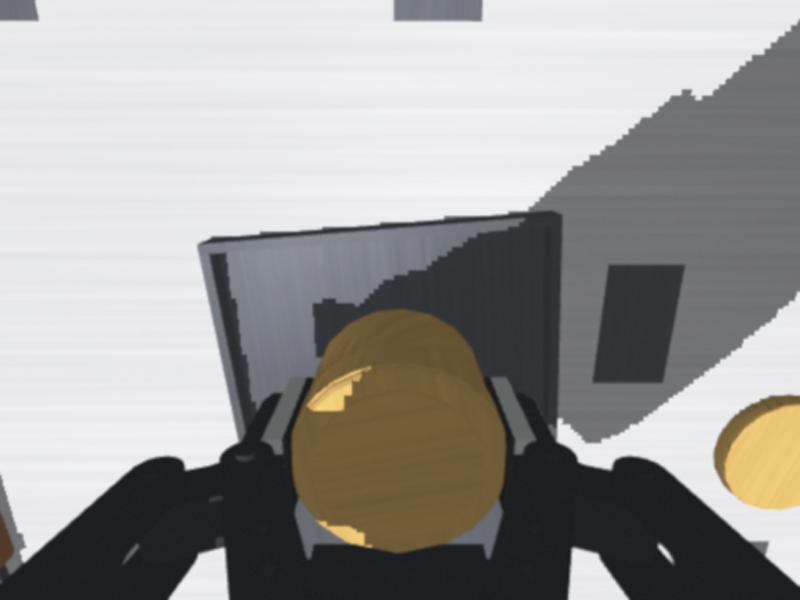

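Tin upright in the grip over the near end of the tray; tray corners at (200,245) and (560,214).

Run:
```python
from h import *
a=wpt('w2.json',(200,245),14);b=wpt('w2.json',(560,214),14)
v=(b-a)/np.linalg.norm(b-a); x=np.array([v[1],-v[0]]); print(a,b,np.linalg.norm(b-a),x,(a+b)/2+125*x)
```

```text
[ 382. -372.] [ 370. -235.] 137.5245432641025 [0.99618582 0.08725715] [ 500.52322759 -292.59285598]
```

```bash
python3 -m jog '[[[0,-0.03,0.1],[0,0,0]],[[0,-0.05,0.22],[0,0,0]],[[0,-0.05,0.32],[0,0,0]],[[0,-0.05,0.38],[0,0,0]],[[0,-0.05,0.41],[0,0,0]],[[0,-0.05,0.43],[0,0,0]],[[0,-0.05,0.44],[0,0,0]],[[0,-0.05,0.445],[0,0,0]],[[0,-0.05,0.445],[0,0,0]],[[0,-0.05,0.445],[0,0,0]]]'
```

```text
t: 8.03
tcp_pos: [425.0, -299.9, 10.1]
ee_rot: [-3.141, 0.001, -3.141]
wrist_force: [-0.4, -0.7, -5.1]
finger_gap: 0.631
finger_force: 64.9
```

```bash
python3 -m jog '[[[0,0,0.005],[0,0,0]],[[0,0,0.01],[0,0,0]],[[0,0,0.01],[0,0,0]]]'
python3 -m jog '[[[0,0,0.005],[0,0,0]],[[0,0,0.01],[0,0,0]],[[0,0,0.01],[0,0,0]]]'
```

```text
t: 8.28
tcp_pos: [425.0, -299.9, 9.5]
ee_rot: [-3.141, 0.001, -3.141]
wrist_force: [-1.8, 2.6, 4.0]
finger_gap: 0.629
finger_force: 66.3
t: 8.53
tcp_pos: [425.0, -299.9, 9.4]
ee_rot: [3.142, 0.001, -3.141]
wrist_force: [-5.6, 4.8, 20.9]
finger_gap: 0.631
finger_force: 67.9
```

```bash
python3 -m jog '[[[0,0,0],[0,0,0]],[[0,0,0],[0,0,0]],[[0,0,0],[0,0,0]],[[0,0,0],[0,0,0]],[[0,0,-0.1],[0,0,0]],[[0,0,-0.3],[0,0,0]],[[0,0,-0.6],[0,0,0]],[[0,0,-0.9],[0,0,0]],[[0,0,-1],[0,0,0]]]' 1 60
python3 -m jog '[[[-0.25,0.23,0],[0,0,0]],[[-0.5,0.47,0],[0,0,0]],[[-0.75,0.7,0],[0,0,0]],[[-1,0.94,0],[0,0,0]]]'
python3 -m jog '[[[-0.25,0.23,0],[0,0,0]],[[-0.5,0.47,0],[0,0,0]],[[-0.75,0.7,0],[0,0,0]],[[-1,0.94,0],[0,0,0]]]'
python3 -m jog '[[[-0.23,0.2,0],[0,0,0]],[[-0.23,0.2,0],[0,0,0]],[[-0.23,0.2,0],[0,0,0]],[[-0.23,0.2,0],[0,0,0]]]'
python3 - <<'E'
from bench import arm, eyes
import cv2,json
s=arm.get_state(); f=eyes.grab_frame("wrist"); g=eyes.grab_frame("scene")
print(s['tcp_pos'])
json.dump(dict(K=f["K"].tolist(),mount=f["mount"].tolist(),p=s['tcp_pos'].tolist(),r=s['ee_rot'].tolist()),open("w3.json","w"))
a=cv2.resize(f["frame"][:,:,::-1],(800,600),interpolation=3)
cv2.imwrite("pics/w3.png",a); cv2.imwrite("pics/s3.png",g["frame"][:,:,::-1])
E
```

```text
t: 9.28
tcp_pos: [426.2, -301.0, 112.0]
ee_rot: [-3.139, 0.004, -3.141]
wrist_force: [0.3, -1.5, 0.1]
finger_gap: 1.004
finger_force: 0.0
t: 9.62
tcp_pos: [525.6, -204.7, 108.4]
ee_rot: [-3.141, 0.001, -3.142]
wrist_force: [0.4, -0.0, 0.0]
finger_gap: 0.999
finger_force: 0.0
t: 9.95
tcp_pos: [625.5, -110.3, 108.0]
ee_rot: [-3.141, -0.0, -3.141]
wrist_force: [1.0, 0.2, 0.1]
finger_gap: 1.0
finger_force: 0.0
t: 10.28
tcp_pos: [647.0, -92.1, 107.6]
ee_rot: [-3.141, -0.001, -3.141]
wrist_force: [0.1, -0.7, -0.6]
finger_gap: 0.999
finger_force: 0.0
[646.95360868 -92.08781413 107.6467271 ]
```

View pics/w3.png

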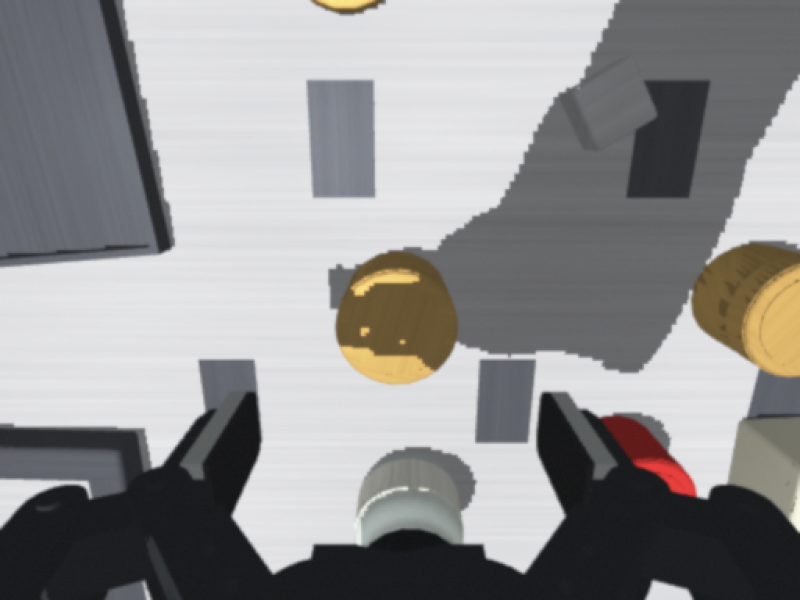

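The tin's top is centred at about (397,326) between the fingers. The jar sits beyond it at (410,500), clear of the fingers.

```bash
python3 - <<'E'
from h import *
print(wpt('w3.json',(397,326),45),wpt('w3.json',(397,384),45),wpt('w3.json',(337,326),45),wpt('w3.json',(458,326),45))
E
python3 -m jog '[[[0,0.01,0.2],[0,0,0]],[[0,0.01,0.5],[0,0,0]],[[0,0.01,0.8],[0,0,0]],[[0,0.01,0.95],[0,0,0]],[[0,0.01,1],[0,0,0]],[[0,0.01,1],[0,0,0]]]'
```

```text
[646. -94.] [675. -94.] [ 646. -122.] [646. -67.]
t: 10.88
tcp_pos: [646.2, -91.6, 6.8]
ee_rot: [-3.141, -0.002, 3.141]
wrist_force: [-0.0, -0.2, 0.3]
finger_gap: 1.0
finger_force: 0.0
```

```bash
python3 -m jog '[[[0,-0.02,0.02],[0,0,0]],[[0,-0.02,0.02],[0,0,0]],[[0,-0.02,0.02],[0,0,0]],[[0,-0.02,0.02],[0,0,0]],[[0,-0.02,0.02],[0,0,0]],[[0,-0.02,0.02],[0,0,0]],[[0,-0.02,0.02],[0,0,0]],[[0,-0.02,0.02],[0,0,0]]]' -1 60
python3 -m jog '[[[0,0,-0.05],[0,0,0]],[[0,0,-0.15],[0,0,0]],[[0,0,-0.3],[0,0,0]],[[0,0,-0.45],[0,0,0]],[[0,0,-0.5],[0,0,0]],[[0,0,-0.5],[0,0,0]],[[0,0,-0.5],[0,0,0]],[[0,0,-0.5],[0,0,0]]]'
python3 weigh.py
```

```text
t: 11.55
tcp_pos: [648.5, -93.2, 7.6]
ee_rot: [-3.141, 0.002, -3.141]
wrist_force: [-1.5, -0.6, 7.1]
finger_gap: 0.628
finger_force: 63.1
t: 12.22
tcp_pos: [646.9, -92.3, 55.0]
ee_rot: [3.141, -0.001, -3.141]
wrist_force: [0.2, 0.4, -4.9]
finger_gap: 0.63
finger_force: 64.0
[ 0.23  0.04 -4.76] [0.15 0.13 0.11] [647.6 -92.6  55.8] 0.63 64.04894471168518 12.8167
```

```bash
python3 -m jog '[[[0.09,-0.25,0],[0,0,0]],[[0.18,-0.5,0],[0,0,0]],[[0.27,-0.75,0],[0,0,0]],[[0.37,-1,0],[0,0,0]]]'
python3 -m jog '[[[0.09,-0.25,0],[0,0,0]],[[0.18,-0.5,0],[0,0,0]],[[0.27,-0.75,0],[0,0,0]],[[0.36,-0.94,0],[0,0,0]],[[0.36,-0.94,0],[0,0,0]],[[0.36,-0.94,0],[0,0,0]],[[0.36,-0.94,0],[0,0,0]]]'
python3 -m jog '[[[0,0,0.1],[0,0,0]],[[0,0,0.22],[0,0,0]],[[0,0,0.32],[0,0,0]],[[0,0,0.38],[0,0,0]],[[0,0,0.41],[0,0,0]],[[0,0,0.425],[0,0,0]],[[0,0,0.43],[0,0,0]],[[0,0,0.43],[0,0,0]],[[0,0,0.43],[0,0,0]]]'
python3 -m jog '[[[0,0,0.005],[0,0,0]],[[0,0,0.01],[0,0,0]],[[0,0,0.01],[0,0,0]]]'
python3 -m jog '[[[0,0,0.005],[0,0,0]],[[0,0,0.01],[0,0,0]],[[0,0,0.01],[0,0,0]]]'
```

```text
t: 13.15
tcp_pos: [610.5, -193.5, 55.9]
ee_rot: [-3.141, 0.0, -3.14]
wrist_force: [0.4, -0.6, -4.8]
finger_gap: 0.631
finger_force: 64.4
t: 13.73
tcp_pos: [575.0, -286.1, 55.8]
ee_rot: [3.141, 0.0, -3.141]
wrist_force: [0.2, 0.4, -5.7]
finger_gap: 0.625
finger_force: 64.4
t: 14.48
tcp_pos: [575.1, -286.8, 13.2]
ee_rot: [-3.141, 0.001, -3.141]
wrist_force: [0.4, -0.2, -5.1]
finger_gap: 0.628
finger_force: 64.5
t: 14.73
tcp_pos: [574.8, -286.6, 12.0]
ee_rot: [-3.142, 0.0, -3.141]
wrist_force: [-0.2, -0.7, -4.5]
finger_gap: 0.628
finger_force: 64.5
t: 14.98
tcp_pos: [574.9, -286.6, 11.6]
ee_rot: [3.141, 0.0, -3.141]
wrist_force: [-2.9, 2.2, 5.7]
finger_gap: 0.63
finger_force: 65.6
```

```bash
python3 -m jog '[[[0,0,0],[0,0,0]],[[0,0,0],[0,0,0]],[[0,0,0],[0,0,0]],[[0,0,0],[0,0,0]],[[0,0,-0.1],[0,0,0]],[[0,0,-0.3],[0,0,0]],[[0,0,-0.6],[0,0,0]],[[0,0,-0.9],[0,0,0]],[[0,0,-1],[0,0,0]]]' 1 60
python3 -m jog '[[[-0.06,0.33,0],[0,0,0]],[[-0.12,0.67,0],[0,0,0]],[[-0.18,1,0],[0,0,0]]]'
python3 -m jog '[[[-0.06,0.33,0],[0,0,0]],[[-0.12,0.67,0],[0,0,0]],[[-0.18,1,0],[0,0,0]]]'
python3 -m jog '[[[-0.06,0.33,0],[0,0,0]],[[-0.12,0.67,0],[0,0,0]],[[-0.18,1,0],[0,0,0]]]'
python3 -m jog '[[[-0.06,0.33,0],[0,0,0]],[[-0.12,0.67,0],[0,0,0]],[[-0.14,0.79,0],[0,0,0]],[[-0.14,0.79,0],[0,0,0]],[[-0.14,0.79,0],[0,0,0]],[[-0.14,0.79,0],[0,0,0]]]'
python3 weigh.py
python3 - <<'E'
from bench import arm, eyes
import cv2,json
s=arm.get_state(); f=eyes.grab_frame("wrist")
print(s['tcp_pos'])
json.dump(dict(K=f["K"].tolist(),mount=f["mount"].tolist(),p=s['tcp_pos'].tolist(),r=s['ee_rot'].tolist()),open("w4.json","w"))
cv2.imwrite("pics/w4.png",cv2.resize(f["frame"][:,:,::-1],(800,600),interpolation=3))
E
```

```text
t: 15.73
tcp_pos: [576.7, -287.9, 116.0]
ee_rot: [-3.139, 0.006, -3.141]
wrist_force: [1.4, -1.2, 1.0]
finger_gap: 1.0
finger_force: 0.0
t: 15.98
tcp_pos: [592.9, -186.0, 111.8]
ee_rot: [-3.141, 0.001, 3.141]
wrist_force: [0.8, 1.0, -0.3]
finger_gap: 1.0
finger_force: 0.0
t: 16.23
tcp_pos: [610.8, -84.8, 111.4]
ee_rot: [3.141, 0.001, -3.141]
wrist_force: [-0.2, -0.2, 0.1]
finger_gap: 0.999
finger_force: 0.0
t: 16.48
tcp_pos: [628.6, 15.3, 111.4]
ee_rot: [3.141, 0.001, -3.141]
wrist_force: [0.2, -1.2, 0.4]
finger_gap: 0.997
finger_force: 0.0
t: 16.98
tcp_pos: [642.3, 90.6, 111.0]
ee_rot: [-3.14, 0.0, 3.141]
wrist_force: [-0.3, -0.6, -1.4]
finger_gap: 1.004
finger_force: 0.0
[-0.17 -0.16  0.15] [0.19 0.14 0.15] [642.4  92.4 110.8] 1.004 0.0 17.5833
[642.40803144  92.40125481 110.79601763]
```

View pics/w4.png

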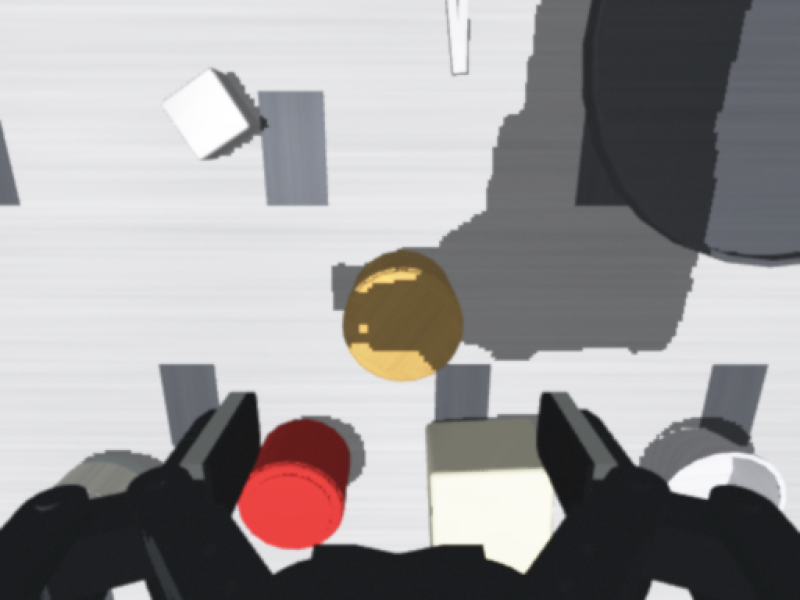

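Tin centred between the fingers at (403,325); red tin and brick are clear beyond.

```bash
python3 -m jog '[[[0,0,0.2],[0,0,0]],[[0,0,0.5],[0,0,0]],[[0,0,0.8],[0,0,0]],[[0,0,0.95],[0,0,0]],[[0,0,1],[0,0,0]],[[0,0,1],[0,0,0]]]'
python3 -m jog '[[[0,0,0.04],[0,0,0]],[[0,0,0.04],[0,0,0]],[[0,0,0.04],[0,0,0]],[[0,0,0.04],[0,0,0]],[[0,0,0.04],[0,0,0]],[[0,0,0.04],[0,0,0]],[[0,0,0.04],[0,0,0]],[[0,0,0.04],[0,0,0]]]' -1 60
python3 -m jog '[[[0,0,-0.05],[0,0,0]],[[0,0,-0.15],[0,0,0]],[[0,0,-0.3],[0,0,0]],[[0,0,-0.45],[0,0,0]],[[0,0,-0.5],[0,0,0]],[[0,0,-0.5],[0,0,0]],[[0,0,-0.5],[0,0,0]],[[0,0,-0.5],[0,0,0]]]'
python3 weigh.py
```

```text
t: 18.13
tcp_pos: [641.5, 92.3, 9.5]
ee_rot: [-3.141, -0.002, -3.141]
wrist_force: [-0.4, 0.7, 0.5]
finger_gap: 0.998
finger_force: 0.0
t: 18.8
tcp_pos: [643.5, 93.0, 8.3]
ee_rot: [3.141, 0.002, -3.14]
wrist_force: [-0.3, 2.0, 6.0]
finger_gap: 0.634
finger_force: 64.0
t: 19.47
tcp_pos: [641.6, 92.4, 56.0]
ee_rot: [-3.141, -0.002, -3.141]
wrist_force: [-1.6, -0.8, -6.4]
finger_gap: 0.628
finger_force: 64.2
[-0.05  0.04 -5.72] [0.16 0.12 0.13] [642.4  92.4  56.8] 0.631 64.22943949699402 20.0667
```

All three are heavy (about 530, 500 and 600 g net of the baseline), so the third goes to the middle slot of the tray at (500,-293).

```bash
python3 -m jog '[[[0.18,-0.25,0],[0,0,0]],[[0.36,-0.5,0],[0,0,0]],[[0.54,-0.75,0],[0,0,0]],[[0.71,-1,0],[0,0,0]]]'
python3 -m jog '[[[0.18,-0.25,0],[0,0,0]],[[0.36,-0.5,0],[0,0,0]],[[0.54,-0.75,0],[0,0,0]],[[0.71,-1,0],[0,0,0]]]'
python3 -m jog '[[[0,-0.25,0],[0,0,0]],[[0,-0.5,0],[0,0,0]],[[0,-0.75,0],[0,0,0]],[[0,-0.9,0],[0,0,0]],[[0,-0.95,0],[0,0,0]],[[0,-0.95,0],[0,0,0]],[[0,-0.95,0],[0,0,0]]]'
python3 - <<'E'
from bench import arm, eyes
import cv2,json
s=arm.get_state(); f=eyes.grab_frame("wrist"); g=eyes.grab_frame("scene")
print(s['tcp_pos'])
cv2.imwrite("pics/w5.png",cv2.resize(f["frame"][:,:,::-1],(800,600),interpolation=3))
E
```

```text
t: 20.4
tcp_pos: [570.5, -8.5, 56.9]
ee_rot: [-3.141, 0.0, -3.14]
wrist_force: [-0.1, -1.2, -5.8]
finger_gap: 0.626
finger_force: 64.5
t: 20.73
tcp_pos: [499.7, -108.8, 57.2]
ee_rot: [-3.142, 0.001, -3.141]
wrist_force: [-0.3, 0.1, -5.5]
finger_gap: 0.626
finger_force: 64.5
t: 21.32
tcp_pos: [500.7, -202.0, 56.8]
ee_rot: [3.141, 0.0, -3.141]
wrist_force: [0.6, 0.4, -5.5]
finger_gap: 0.624
finger_force: 64.6
[ 500.7365992  -201.95795522   56.79318644]
```

View pics/w5.png

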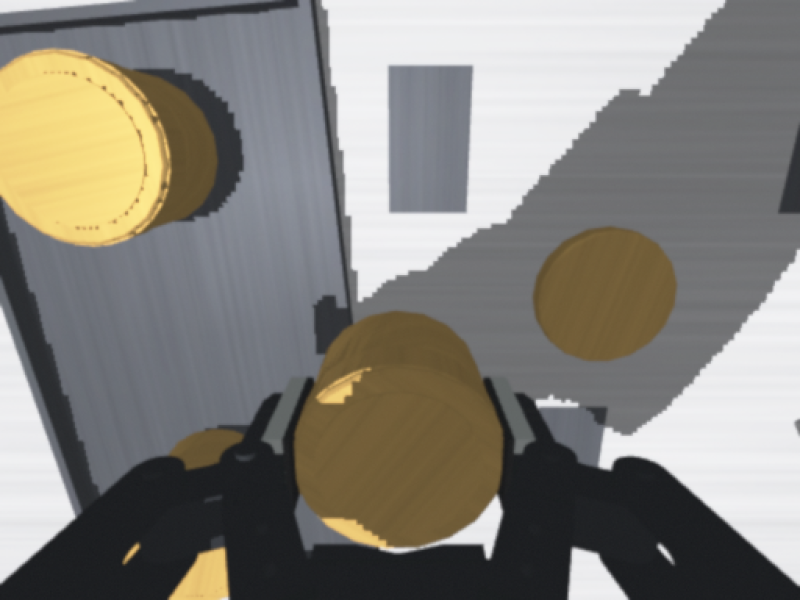

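The first tin stands upright in the near slot at (90,150), the second shows at (205,500), and the middle is free.

```bash
python3 -m jog '[[[0,-0.2,0],[0,0,0]],[[0,-0.45,0],[0,0,0]],[[0,-0.7,0],[0,0,0]],[[0,-0.85,0],[0,0,0]],[[0,-0.91,0],[0,0,0]],[[0,-0.91,0],[0,0,0]],[[0,-0.91,0],[0,0,0]]]'
python3 -m jog '[[[0,0,0.1],[0,0,0]],[[0,0,0.22],[0,0,0]],[[0,0,0.32],[0,0,0]],[[0,0,0.38],[0,0,0]],[[0,0,0.41],[0,0,0]],[[0,0,0.43],[0,0,0]],[[0,0,0.435],[0,0,0]],[[0,0,0.435],[0,0,0]],[[0,0,0.435],[0,0,0]]]'
python3 -m jog '[[[0,0,0.005],[0,0,0]],[[0,0,0.01],[0,0,0]],[[0,0,0.01],[0,0,0]]]'
python3 -m jog '[[[0,0,0.005],[0,0,0]],[[0,0,0.01],[0,0,0]],[[0,0,0.01],[0,0,0]]]'
```

```text
t: 22.0
tcp_pos: [501.0, -292.0, 56.6]
ee_rot: [3.14, -0.0, -3.14]
wrist_force: [0.1, 0.1, -6.5]
finger_gap: 0.627
finger_force: 65.0
t: 22.75
tcp_pos: [501.0, -293.9, 13.7]
ee_rot: [-3.141, 0.001, -3.141]
wrist_force: [-0.3, -0.6, -5.9]
finger_gap: 0.633
finger_force: 65.0
t: 23.0
tcp_pos: [500.8, -293.7, 12.4]
ee_rot: [-3.142, 0.0, -3.141]
wrist_force: [0.7, 0.4, -6.0]
finger_gap: 0.63
finger_force: 65.0
t: 23.25
tcp_pos: [500.8, -293.7, 12.3]
ee_rot: [3.141, 0.001, -3.141]
wrist_force: [-3.7, 2.5, 8.3]
finger_gap: 0.627
finger_force: 66.5
```

```bash
python3 -m jog '[[[0,0,0],[0,0,0]],[[0,0,0],[0,0,0]],[[0,0,0],[0,0,0]],[[0,0,0],[0,0,0]],[[0,0,-0.1],[0,0,0]],[[0,0,-0.3],[0,0,0]],[[0,0,-0.6],[0,0,0]],[[0,0,-0.9],[0,0,0]],[[0,0,-1],[0,0,0]]]' 1 60
python3 -m jog '[[[0,0,-0.3],[0,0,0]],[[0,0.2,-0.6],[0,0,0]],[[0,0.5,-0.9],[0,0,0]],[[0,0.8,-1],[0,0,0]],[[0,1,-1],[0,0,0]],[[0,1,-1],[0,0,0]],[[0,1,-1],[0,0,0]]]'
python3 - <<'E'
from bench import arm, eyes
import cv2
f=eyes.grab_frame("side"); g=f["frame"][:,:,::-1][110:350,150:470]
cv2.imwrite("pics/side6.png",cv2.resize(g,(800,600),interpolation=3))
E
```

```text
t: 24.0
tcp_pos: [502.5, -294.9, 116.0]
ee_rot: [-3.139, 0.005, -3.141]
wrist_force: [0.2, -0.0, 0.1]
finger_gap: 1.001
finger_force: 0.0
t: 24.58
tcp_pos: [500.9, -192.5, 211.9]
ee_rot: [3.141, 0.001, -3.138]
wrist_force: [-0.5, -0.6, 0.5]
finger_gap: 1.001
finger_force: 0.0
```

View pics/side6.png

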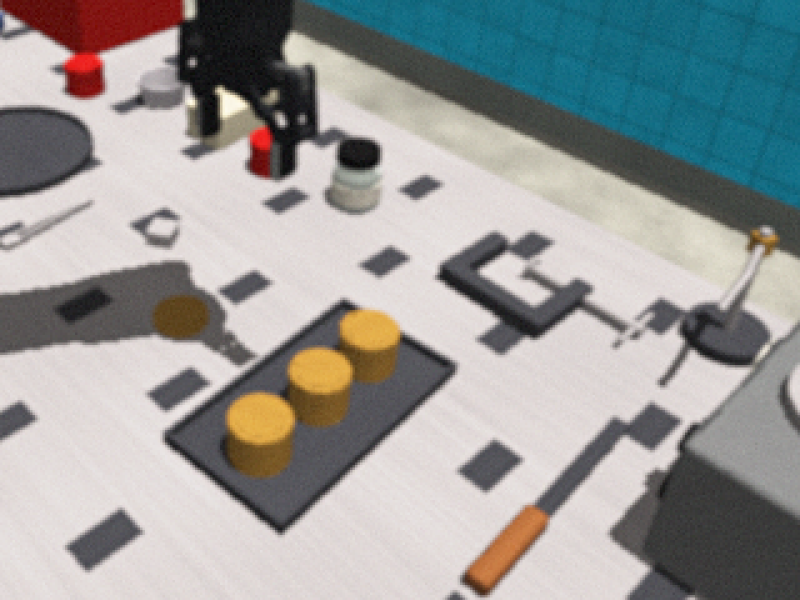

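All three tins stand upright and level in a row in the tray, at (260,432), (320,385) and (368,345). The bystanders are where they were and the arm is clear.

```bash
python3 -c "
from bench import job
print(job.job_done())"
```

```text
the job is handed in; nothing more can be done
None
```

All three tins weighed well over 350 g (about 530, 500 and 600 g), so all three now stand upright in a row in the rectangular tray, with the bystanders untouched; the job is handed in but no verdict came back.

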